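# Square up a row of cartons in the ratchet press, then wind it back

## Robot

A 6-joint arm with a two-finger parallel gripper is mounted at the origin on the work surface. World frame = base frame: x ahead of the robot, y to its left, z up, the work surface at z = 0. Lengths are in m, angles in rad, forces in N, time in s.
With the tool pointing down it reaches from about 0.375 to 0.975 m from the base axis. Payload 3.8 kg.
Tool frame: the origin (TCP) lies at the very end of the fingers, on their centre line; the grasp point (between the pads) lies ctrl.grip_point_offset behind it (ctrl.grip_point_offset is the distance from the TCP to the grasp point, in m); z points along the fingers, y is the line along which they close (so a half turn about z gives the same grasp; the last joint's range is limited). The gripper opens to 88 mm and grips with 3 to 60 N. Pads are 18 mm wide; open, the fingers measure 123 mm over their backs; the gripper's body (75 mm by 187 mm) begins 45 mm behind the grasp point.
Start: joints at [-1.349, 0.264, 1.604, -0, 1.274, -0.037], TCP at [0.173, -0.653, 0.216] pointing down, gripper open.
Joint ranges: [-2.63, 2.63], [-0.94, 2.18], [0.31, 2.57], [-1.31, 4.45], [0, 2.66], [-2.55, 2.55]. Speed limits (rad/s): [2.57, 2.57, 3.14, 3.14, 3.14, 3.14].

## Interface

Orientations are given as a rotation vector (axis times angle).
In Python, from bench import ctrl gives the robot as it stands. The module is installed in compiled form; this text tells all that it offers.
- The arm moves only by the tool move_arm, never from a script. Its argument "deltas" is text: rows parted by semicolons, each of 7 numbers parted by spaces: the shift along the tool's x, y, z in cm, then the turn, a rotation vector about the tool's x, y, z in rad, then the opening, from -1 (shut) to 1 (fully open). In form: dx dy dz rx ry rz jaw; .... A call has 1 to 20 rows; each row shifts and turns the commanded pose from where the row before left it, along the tool's axes as they then stand; what a row does not reach is not made up. A row lasts 1/8 s, in which the tool goes at most 62.5 mm and 10.7 degrees, less where a joint would pass 70% of its speed; a pose out of reach is approached as far as the arm can. A call is refused whole if a number of a shift passes 6.25 or a number of a turn 0.188, either way. A call with a gripper value outside its range is refused whole. The fingers move at their own pace and stop on an object; "squeeze" is the grip in N (left out, the last holds). Time passes only in rows, so rows that do not move let the fingers close. It gives the time, the measured TCP pose, the force, the opening and the grip force at its end, in the units of the state.
- ctrl.state(): the state, without advancing time (a new reading comes with each control period).
- ctrl.capture(name): name is "side" or "top" or "wrist"; returns a dict with "pixels" (384x512x3 uint8, red, green, blue), "vfov" (degrees; the focal length in pixels is half the picture's height over the tangent of half this angle, whatever the lens; pixels are square), "cx", "cy" (the principal point, pixels), "k1" (the pictures are not rectified: a ray, as slopes to the right and down, at radius r is drawn at 1 + k1 r^2 times it, then the intrinsics apply), "view" (4x4, takes a point from world to camera coordinates). Camera axes: x right, y up, looking along -z (the intrinsics and any distortion apply to the point x, -y, -z); pixel columns grow to the right and rows downward; lengths in m; the calibration is good to about 2 mm. A picture is of the moment at which its call begins. There is no depth.
- ctrl.close_job(): hands the job in; it is judged then, once.
The state is a dict: "t": time; "joint_positions": joint angles; "joint_vel": joint speeds; "joint_efforts": joint torques, N m; "position": TCP position; "tcp_rot": TCP orientation; "wrist_force": force on the tool from outside, world axes, zero at the start; "ft_torque": the same for the moment, N m; "width": opening from 0.0 (shut) to 1.0 (fully open); "grip_force": force on a finger pad.
Only numpy, scipy, OpenCV 4.12 (cv2) and the standard library are available. Lean on these libraries where they do the work, as an engineer would, in place of code of your own. Each camera call takes 0.05 s, during which the arm holds its last target. There are 200 camera calls.

## Task

Wind the ratchet knob forward (clockwise), click by click, until its follower squeezes the three cartons tight against the end stop, and take your hand off so that the pawl holds the row pressed, by itself, with 8 to 22 N for a second; cartons crush above 25 N, so feel for the load. Then flip the pawl right over, out of the teeth, wind the knob all the way back to its home stop and leave it so, with the cartons standing in a tight row. Work only the knob and the pawl, never force the knob back against a pawl that is in the teeth, and do not touch the cartons or the follower, and leave the things round about where they are.

Things in the scene. Friction and masses are not known exactly. Their poses are not given: they have to be found in the camera images.
- press: Aluminium bed 130 x 420 x 12 mm fixed to the bench, gear housing 100 x 100 mm at one end, top at z = 40 mm. Origin on the bench under the vertical knob axis; +y runs along the row of cartons (bed from y = -130 to 290 mm), the pawl is on the -y side. Guide rails flank the row; an upright end stop closes it, its place along the bed differs every time.
- follower: Steel plate 58 mm wide, top 60 mm above the bench, that pushes the row along +y. Origin NOT on it: the front face is 75 mm further along +y, the origin is at bench height on the press's y axis. Driven 12 mm per rad of knob, through a spring of 1.6 N per mm that gives only once the row is tight, 12 to 22 mm from the knob's home.
- knob_grip (a point): Where to grip the knob, on its axis, 98 mm above the bench: black upright bar 52 x 16 mm, z 72 to 108 mm, over a toothed wheel of 45 mm radius (top z = 55 mm). Site x runs along the bar, at joint 0 along the press's x. Torque: 0.012 N m per N of squeeze, +-0.02 N m dry friction (which helps to hold at rest), 0.04 N m per rad/s drag. Only the pawl is within 70 mm, above z = 62 mm.
- knob (a joint): Knob angle, rad: 0 at the home stop, grows clockwise seen from above, moving the follower to the row; far stop 3.4. 12 teeth: the pawl drops in behind a tooth at about 0.46 and each 0.524 after (0.987, 1.511, 2.034, 2.558, 3.081); let go, a loaded knob runs back to the last of these. A click is 6.3 mm, 10 N once the row is tight. Starts at 0 to 0.25.
- pawl (a joint): Pawl angle, rad: about 0 down in the teeth (up to 0.2 riding over a tooth), grows as it is lifted and flipped towards the press's -y, 1.6 thrown right back. It falls in by its weight; pushed past about 0.8 it falls over and stays thrown back. Starts down.
- pawl_handle (a point): Top of the upright pawl handle, 12 (x) by 8 mm (y), 59 mm above the hinge when down. Steel L, 150 g, on a level hinge along the press's x at y = -88, z = 66 mm, with a level arm 54 mm long, 12 x 8 mm, to the teeth. Cheeks by the hinge reach z = 72 mm. Push it over with the fingertips from the knob side to -y, or pinch it; under load it drags, a few N at the handle.
- carton1: Cardboard carton 60 (x) x 40 (y) x 70 mm (z), about 180 g, loose on the bed, the one nearest the end stop. Origin at the centre of its underside, 12 mm above the bench; y along the row.
- carton2: The same carton, the middle one.
- carton3: The same carton, the one nearest the follower.
- clear_tub: Clear open plastic tub 110 x 200 x 80 mm on a white board. Origin at the centre of its underside. Bystander.
- white_bowl: White bowl, 130 mm wide, 60 mm high. Bystander.
- scraper: Spatula lying on the bench. Bystander.
Not all that is in view belongs to the job. Leave any orange or pink look-alike of the carton1 alone. Leave any pink look-alike of the carton2 alone.

How it is judged:
By the outcome, as a careful person would: the job done as asked, in the order asked, and still so for the second after the job is handed in, with the robot touching nothing.
It also fails if it takes over 72 s, if anything falls off the work surface, if the arm or the gripper's body presses on something with over 40 N, if the wrist force passes 120 N, or if a joint passes its speed limit or range.

## Working session

There is one attempt and no reset: what is moved stays moved. The work goes in short steps, Python scripts to look and compute and a tool call to move; the robot and the scene stay as the last step left them, time stands still between calls to the robot, and variables do not carry over. Pictures are saved under pics/ and viewed, at most 10 in all, crops included, and the job is handed in when it is done.

Besides the shell and the picture viewer there is one more tool, called after ">>>" as a command line: name --argument value ..., lists and objects as JSON in quotes. move_arm: Moves the arm, as the interface text tells. Its arguments: {"type":"object","properties":{"deltas":{"type":"string"},"squeeze":{"type":"number"}},"required":["deltas"]}

```bash
mkdir -p pics; cat > h.py <<'E'
import numpy as np,cv2
from bench import ctrl
def cap(n,f):
    c=ctrl.capture(n); cv2.imwrite('pics/'+f+'.png',c['pixels'][:,:,::-1]); np.savez('pics/'+f,**c); return c
def ld(f): return dict(np.load('pics/'+f+'.npz'))
def F(c): return c['pixels'].shape[0]/2/np.tan(np.radians(c['vfov'])/2)
def ray(c,u,v):
    f=F(c); K=np.array([[f,0,c['cx']],[0,f,c['cy']],[0,0,1.]])
    p=cv2.undistortPoints(np.array([[[u,v]]],float),K,np.array([c['k1'],0,0,0,0.]))[0,0]
    V=np.array(c['view']); R=V[:3,:3]
    return -R.T@V[:3,3], R.T@np.array([p[0],-p[1],-1])
def onz(c,u,v,z):
    o,d=ray(c,u,v); return o+d*(z-o[2])/d[2]
def proj(c,P):
    V=np.array(c['view']); p=V[:3,:3]@P+V[:3,3]; x,y=p[0]/-p[2],-p[1]/-p[2]; s=1+c['k1']*(x*x+y*y)
    return np.array([F(c)*x*s+c['cx'],F(c)*y*s+c['cy']])
E
python3 - <<'E'
from h import *
s=cap('side','s0');t=cap('top','t0')
cv2.imwrite('pics/a.png',cv2.resize(np.vstack([s['pixels'],t['pixels']])[:,:,::-1],(400,600)))
print(ctrl.state(),ctrl.grip_point_offset)
E
```

```text
{'t': 0.1, 'joint_positions': array([-1.34891477e+00,  2.64674541e-01,  1.60521082e+00, -1.13633310e-05,
        1.27371875e+00, -3.69111245e-02]), 'joint_vel': array([ 0.0002202 ,  0.00077102, -0.00218024,  0.00238269, -0.00110599,
       -0.00011512]), 'joint_efforts': array([ 1.68783904e-04, -5.03619361e+01, -3.58072042e+01,  7.31453137e-02,
        2.32992705e-02, -6.13899920e-05]), 'position': array([ 0.17257833, -0.65185853,  0.21432914]), 'tcp_rot': array([-3.11334303e+00, -4.05124034e-01,  3.08591249e-04]), 'wrist_force': array([-0.83481622, -0.78716373, -0.56063292]), 'ft_torque': array([ 0.036421  , -0.00860845,  0.02103459]), 'grip_force': 0.0, 'width': 1.001512629078606} 0.0187
```

View pics/t0.png

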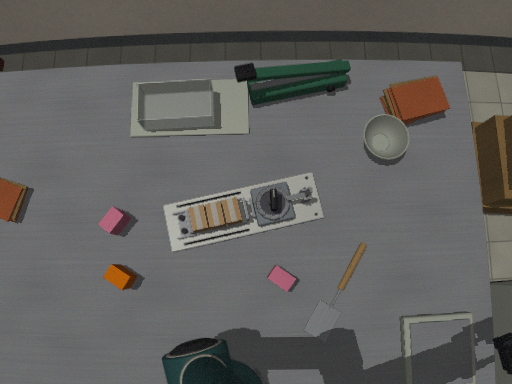

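View pics/s0.png

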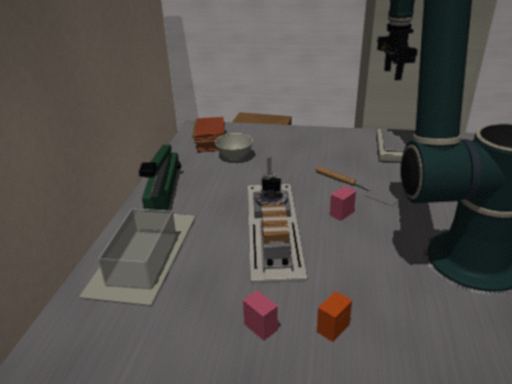

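The top view shows the bed (corners about (164,206), (316,175), (323,213), (172,249)), the knob bar at (273,200), the pawl at (305,196) and the cartons at about (216,215). In the side view the press is in the middle, with the knob at (271,185). The tub, bowl, scraper and pink/orange blocks are well clear of it.

```bash
python3 - <<'E'
from h import *
t=ld('t0');s=ld('s0')
im=t['pixels'];
for uv in [(256,192),(0,0)]: print('pix',uv,onz(t,*uv,0).round(3))
g=im.min(2).astype(int)
roi=np.zeros_like(g);roi[160:262,150:335]=1
m=((g>125)&(roi>0)).astype(np.uint8)
m=cv2.morphologyEx(m,cv2.MORPH_CLOSE,np.ones((5,5)))
cs,_=cv2.findContours(m,cv2.RETR_EXTERNAL,2)
c=max(cs,key=cv2.contourArea)
pts=np.array([onz(t,*p,0.012)[:2] for p in c[:,0].astype(float)],np.float32)
r=cv2.minAreaRect(pts*1000);print(r,cv2.boxPoints(r).round())
x=cv2.resize(im[165:255,155:330],None,fx=4.5,fy=4.5,interpolation=cv2.INTER_CUBIC)
y=cv2.resize(s['pixels'][150:280,235:310],None,fx=4.5,fy=4.5,interpolation=cv2.INTER_CUBIC)
cv2.imwrite('pics/tc.png',x[:,:,::-1]);cv2.imwrite('pics/sc.png',y[:,:,::-1])
E
```

```text
pix (256, 192) [ 0.549 -0.097  0.   ]
pix (0, 0) [1.226 0.748 0.   ]
((495.9136657714844, -59.42291259765625), (130.09609985351562, 420.5885009765625), 11.289933204650879) [[ 391.  134.]
 [ 473. -278.]
 [ 601. -253.]
 [ 519.  160.]]
```

View pics/tc.png

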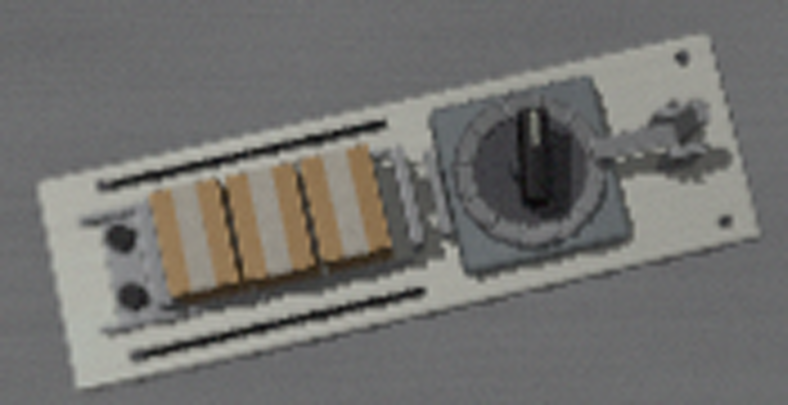

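```bash
python3 - <<'E'
from h import *
t=ld('t0')
a=np.radians(11.29);R=np.array([[np.cos(a),np.sin(a)],[-np.sin(a),np.cos(a)]])
O=np.array([.4959,-.0594])-.08*R[1];print('O',O)
P=lambda u,v,z:(R@(onz(t,155+u/4.5-.5,165+v/4.5-.5,z)[:2]-O)*1000).round(1)
for n,u,v,z in [('knobtop',533,110,.108),('knobbot',541,205,.108),('handle',692,108,.125),('c1 stop side',166,245,.082),('c3 near side',378,200,.082),('stop edge',152,248,.07),('foll',398,197,.06),('foll back',412,194,.06)]: print(n,P(u,v,z))
c=onz(t,155+537/4.5-.5,165+157/4.5-.5,.108);print(c)
E
```

```text
O [ 0.511562   -0.13785191]
knobtop [23.9 -4.6]
knobbot [-28.7   3.2]
handle [  3.1 -88. ]
c1 stop side [ -1.7 211.3]
c3 near side [-2.7 89.7]
stop edge [1.000e-01 2.208e+02]
foll [-0.4 78.1]
foll back [-0.4 69.9]
[ 0.50951945 -0.1390343   0.108     ]
```

>>> move_arm --deltas "3.28 -2.93 0 0 0 0 1;3.28 -2.93 0 0 0 0 1;3.28 -2.93 0 0 0 0 1;3.28 -2.93 0 0 0 0 1;3.28 -2.93 0 0 0 0 1;3.28 -2.93 0 0 0 0 1;3.28 -2.93 0 0 0 0 1;3.28 -2.93 0 0 0 0 1;3.28 -2.93 0 0 0 0 1;3.28 -2.93 0 0 0 0 1;3.28 -2.93 0 0 0 0 1;3.28 -2.93 0 0 0 0 1;3.28 -2.93 0 0 0 0 1;3.28 -2.93 0 0 0 0 1;0 0 0 0 0 0 1"

```text
t: 1.98
position: [0.5124, -0.1362, 0.215]
tcp_rot: [-3.114, -0.411, 0.001]
wrist_force: [-1.2, -1.4, -0.1]
width: 1.001
grip_force: 0.0
```

>>> move_arm --deltas "0 0 0 0 0 -0.185 0.4;0 0 0 0 0 -0.185 0.4;0 0 0 0 0 -0.185 0.4;0 0 0 0 0 -0.185 0.4;0 0 0 0 0 -0.185 0.4;0 0 0 0 0 -0.185 0.4;0 0 0 0 0 -0.185 0.4;0 0 0 0 0 -0.185 0.4;0 0 0 0 0 -0.185 0.4;0 0 0 0 0 -0.185 0.4;0 0 0 0 0 -0.185 0.4;0 0 0 0 0 -0.185 0.4;0 0 0 0 0 -0.185 0.4;0 0 0 0 0 -0.185 0.4;0 0 0 0 0 -0.185 0.4;0 0 0 0 0 -0.185 0.4;0 0 0 0 0 0 0.4;0 0 0 0 0 0 0.4"

```text
t: 4.22
position: [0.5112, -0.139, 0.2153]
tcp_rot: [0.115, -3.139, 0.0]
wrist_force: [0.7, 0.5, 0.1]
width: 0.703
grip_force: 0.0
```

```bash
python3 - <<'E'
from h import *
w=cap('wrist','w1');s=ctrl.state()
from scipy.spatial.transform import Rotation as Ro
M=Ro.from_rotvec(s['tcp_rot']).as_matrix();print(s['position'],M.round(3),s['joint_positions'].round(3),s['width'],s['ft_torque'],s['wrist_force'])
print(proj(w,np.array([.5116,-.1379,.108])))
E
```

```text
[ 0.51136597 -0.13885564  0.21539225] [[-0.997 -0.074 -0.   ]
 [-0.074  0.997 -0.   ]
 [ 0.    -0.    -1.   ]] [-0.312 -0.011  1.912 -0.     1.241 -1.957] 0.698907354007314 [ 0.08184624 -0.19292777  0.02822211] [ 0.50241957  0.45087939 -0.20879451]
[260.5778335  189.07900555]
```

View pics/w1.png

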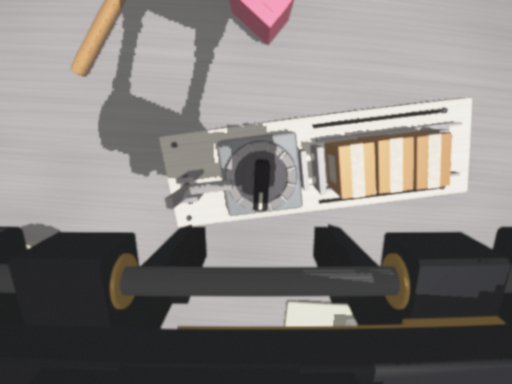

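The wrist view shows the knob bar at (262,185), almost upright between the fingers, with the cartons on the right and the pawl on the left at (190,192). The arm is lined up, so I'm descending to grip.

>>> move_arm --deltas "0 0.1 3 0 0 0.02 0;0 0 3 0 0 0 0;0 0 3 0 0 0 0;0 0 2.5 0 0 0 0;0 0 1.8 0 0 0 0;0 0 0 0 0 0 0;0 0 0 0 0 0 -1;0 0 0 0 0 0 -1;0 0 0 0 0 0 -1;0 0 0 0 0 0 -1" --squeeze 40

```text
t: 5.52
position: [0.5124, -0.1374, 0.0835]
tcp_rot: [-0.09, 3.139, -0.0]
wrist_force: [0.3, 1.3, 2.7]
width: 0.153
grip_force: 39.9
```

```bash
cat > st.py <<'E'
from h import *
from scipy.spatial.transform import Rotation as Ro
s=ctrl.state();M=Ro.from_rotvec(s['tcp_rot']).as_matrix()
print('t',s['t'],'pos',s['position'].round(4),'theta',round((np.radians(11.29)+np.pi-np.arctan2(M[1,0],M[0,0]))%(2*np.pi),3),'F',s['wrist_force'].round(2),'T',s['ft_torque'].round(3),'w',round(s['width'],3),'g',s['grip_force'],'q6',s['joint_positions'][5].round(3))
E
python3 st.py
```

```text
t 5.525 pos [ 0.5124 -0.1374  0.0835] theta 0.14 F [0.26 1.3  2.67] T [ 0.255 -0.125 -0.067] w 0.153 g 39.948633313179016 q6 -1.937
```

>>> move_arm --deltas "0 0 0 0 0 0.09 -1;0 0 0 0 0 0.09 -1;0 0 0 0 0 0.09 -1;0 0 0 0 0 0.09 -1;0 0 0 0 0 0 -1"

```text
t: 6.15
position: [0.5123, -0.1381, 0.0834]
tcp_rot: [0.472, 3.104, -0.002]
wrist_force: [0.0, -2.9, 4.8]
width: 0.152
grip_force: 39.9
```

```bash
python3 st.py
```

```text
t 6.15 pos [ 0.5123 -0.1381  0.0834] theta 0.499 F [ 0.04 -2.92  4.76] T [-0.26  -0.053  0.014] w 0.152 g 39.94874060153961 q6 -1.578
```

>>> move_arm --deltas "0 0 0 0 0 0.1 -1;0 0 0 0 0 0.1 -1;0 0 0 0 0 0.1 -1;0 0 0 0 0 0.1 -1;0 0 0 0 0 0.1 -1;0 0 0 0 0 0 -1"

```text
t: 6.9
position: [0.5117, -0.139, 0.0834]
tcp_rot: [1.224, 2.892, -0.004]
wrist_force: [-3.3, -5.0, 4.9]
width: 0.155
grip_force: 39.9
```

```bash
python3 st.py
```

```text
t 6.9 pos [ 0.5117 -0.139   0.0834] theta 0.998 F [-3.25 -5.02  4.91] T [-0.782  0.284 -0.022] w 0.155 g 39.94753539562225 q6 -1.079
```

>>> move_arm --deltas "0 -0.1 0 0 0 0.06 -1;0 0 0 0 0 0.06 -1;0 0 0 0 0 0.06 -1;0 0 0 0 0 0 -1;0 0 0 0 0 0 -1"

```text
t: 7.52
position: [0.5114, -0.1393, 0.0834]
tcp_rot: [1.478, 2.77, -0.002]
wrist_force: [-1.3, -3.6, 5.0]
width: 0.155
grip_force: 39.9
```

```bash
python3 st.py
```

```text
t 7.525 pos [ 0.5114 -0.1393  0.0834] theta 1.177 F [-1.34 -3.57  4.96] T [-0.673  0.073  0.023] w 0.155 g 39.9486118555069 q6 -0.902
```

>>> move_arm --deltas "0 0 0 0 0 0.06 -1;0 0 0 0 0 0.06 -1;0 0 0 0 0 0.06 -1;0 0 0 0 0 0 -1;0 0 0 0 0 0 -1"

```text
t: 8.15
position: [0.511, -0.1394, 0.0834]
tcp_rot: [1.721, 2.627, -0.003]
wrist_force: [-2.5, -4.2, 6.2]
width: 0.149
grip_force: 39.9
```

```bash
python3 st.py
```

```text
t 8.15 pos [ 0.511  -0.1394  0.0834] theta 1.357 F [-2.47 -4.16  6.21] T [-0.812  0.301  0.02 ] w 0.149 g 39.94688808917999 q6 -0.722
```

>>> move_arm --deltas "0 0 0 0 0 0.06 -1;0 0 0 0 0 0.06 -1;0 0 0 0 0 0.06 -1;0 0 0 0 0 0 -1;0 0 0 0 0 0 -1"

```text
t: 8.78
position: [0.5107, -0.1395, 0.0834]
tcp_rot: [1.95, 2.462, -0.003]
wrist_force: [-4.3, -4.9, 6.8]
width: 0.154
grip_force: 40.0
```

```bash
python3 st.py; python3 -c "
from h import *
cap('top','t1')"
```

```text
t 8.775 pos [ 0.5107 -0.1395  0.0834] theta 1.537 F [-4.3  -4.86  6.76] T [-0.863  0.458  0.109] w 0.154 g 39.95540142059326 q6 -0.542
```

>>> move_arm --deltas "0 -0.05 0 0 0 0.04 -1;0 0 0 0 0 0.04 -1;0 0 0 0 0 0 -1"

```text
t: 9.2
position: [0.5105, -0.1396, 0.0834]
tcp_rot: [2.047, 2.381, -0.002]
wrist_force: [-1.9, -4.2, 5.6]
width: 0.149
grip_force: 40.0
```

```bash
python3 st.py
```

```text
t 9.2 pos [ 0.5105 -0.1396  0.0834] theta 1.617 F [-1.94 -4.16  5.59] T [-0.809  0.37   0.066] w 0.149 g 39.961532950401306 q6 -0.462
```

>>> move_arm --deltas "0 0 0 0 0 0.04 -1;0 0 0 0 0 0.04 -1;0 0 0 0 0 0 -1"

```text
t: 9.57
position: [0.5104, -0.1396, 0.0834]
tcp_rot: [2.14, 2.298, -0.003]
wrist_force: [-2.6, -3.8, 5.8]
width: 0.152
grip_force: 40.0
```

```bash
python3 st.py; python3 - <<'E'
from h import *
a=ld('t0')['pixels'];b=cap('top','t2')['pixels'];cap('side','s2')
x=np.vstack([cv2.resize(i[185:245,165:265],None,fx=5,fy=5,interpolation=cv2.INTER_CUBIC) for i in (a,b)])
cv2.imwrite('pics/cmp.png',x[:,:,::-1])
E
```

```text
t 9.575 pos [ 0.5104 -0.1396  0.0834] theta 1.697 F [-2.62 -3.84  5.84] T [-0.822  0.438  0.014] w 0.152 g 39.96073544025421 q6 -0.382
```

View pics/cmp.png

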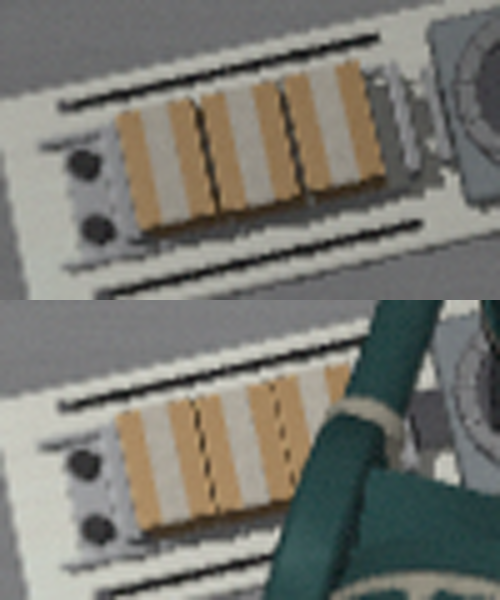

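The row (bottom half) has closed up: the gaps near (205,450) and (285,430) are now thin, and carton 1 still stands at the stop. The torque readings are noisy, so I'll average them.

```bash
cat > av.py <<'E'
from h import *
T=[];Fv=[]
for i in range(14):
    ctrl.capture('wrist');s=ctrl.state();T.append(s['ft_torque']);Fv.append(s['wrist_force'])
T=np.array(T);print('Tmean',T.mean(0).round(4),'std',T.std(0).round(4),'F',np.mean(Fv,0).round(2),np.std(Fv,0).round(2),T[:,2].round(3))
E
python3 av.py; python3 st.py
```

```text
Tmean [-0.8289  0.4229  0.0564] std [0.0338 0.0224 0.0253] F [-3.26 -4.64  6.42] [0.62 0.34 0.35] [ 0.045  0.088  0.051  0.083  0.023  0.076  0.085  0.045 -0.007  0.064
  0.048  0.065  0.047  0.076]
t 10.375 pos [ 0.5103 -0.1396  0.0834] theta 1.697 F [-3.43 -4.79  6.74] T [-0.838  0.429  0.076] w 0.15 g 39.95918869972229 q6 -0.382
```

>>> move_arm --deltas "0 0 0 0 0 0.06 -1;0 0 0 0 0 0.06 -1;0 0 0 0 0 0 -1"

```text
t: 10.75
position: [0.5101, -0.1396, 0.0834]
tcp_rot: [2.275, 2.165, -0.003]
wrist_force: [-4.3, -4.0, 6.8]
width: 0.15
grip_force: 40.0
```

```bash
python3 av.py; python3 st.py
```

```text
Tmean [-0.8215  0.5528  0.0476] std [0.0326 0.0182 0.0344] F [-3.74 -4.65  7.01] [0.68 0.45 0.3 ] [ 0.1    0.038  0.04   0.031  0.07   0.093  0.014  0.062  0.06   0.008
 -0.029  0.029  0.074  0.079]
t 11.45 pos [ 0.5101 -0.1396  0.0834] theta 1.817 F [-4.87 -5.44  7.34] T [-0.794  0.559  0.079] w 0.152 g 39.9589866399765 q6 -0.262
```

>>> move_arm --deltas "-0.06 -0.06 -0.1 0 0 0.05 -1;-0.06 -0.05 0 0 0 0.05 -1;0 0 0 0 0 0.05 -1;0 0 0 0 0 0 -1"

```text
t: 11.95
position: [0.5096, -0.1396, 0.0835]
tcp_rot: [2.431, 1.988, 0.001]
wrist_force: [0.7, -3.3, 0.1]
width: 0.153
grip_force: 40.0
```

```bash
python3 av.py; python3 st.py
```

```text
Tmean [-0.5435 -0.4204  0.0464] std [0.0779 0.0879 0.0259] F [ 2.32 -3.11 -0.59] [0.67 0.84 0.69] [0.084 0.003 0.033 0.086 0.043 0.069 0.006 0.065 0.026 0.032 0.077 0.053
 0.031 0.043]
t 12.65 pos [ 0.5095 -0.1395  0.0836] theta 1.97 F [ 4.02 -4.37 -1.14] T [-0.592 -0.534  0.043] w 0.153 g 39.96152579784393 q6 -0.112
```

>>> move_arm --deltas "0 0 0 0 0 0.05 -1;0 0 0 0 0 0.05 -1;0 0 0 0 0 0 -1"

```text
t: 13.02
position: [0.5093, -0.1395, 0.0836]
tcp_rot: [2.529, 1.863, -0.0]
wrist_force: [2.4, -3.6, -1.3]
width: 0.148
grip_force: 40.0
```

```bash
python3 av.py; python3 st.py
```

```text
Tmean [-0.7335 -0.5131  0.0715] std [0.04   0.0369 0.0136] F [ 2.5  -4.2  -0.87] [0.35 0.52 0.64] [0.068 0.091 0.058 0.084 0.073 0.08  0.055 0.067 0.058 0.086 0.089 0.083
 0.061 0.048]
t 13.725 pos [ 0.5093 -0.1395  0.0836] theta 2.07 F [ 2.72 -4.35 -1.85] T [-0.764 -0.592  0.048] w 0.151 g 39.98725354671478 q6 -0.012
```

>>> move_arm --deltas "-0.06 0.07 0 0 0 0.05 -1;0 0 0 0 0 0.05 -1;0 0 0 0 0 0.05 -1;0 0 0 0 0 0.05 -1;0 0 0 0 0 0 -1"

```text
t: 14.35
position: [0.509, -0.1395, 0.0835]
tcp_rot: [-2.702, -1.6, 0.001]
wrist_force: [0.2, -1.3, 2.5]
width: 0.155
grip_force: 40.1
```

```bash
python3 av.py; python3 st.py
```

```text
Tmean [0.1959 0.2947 0.136 ] std [0.1495 0.1354 0.0187] F [-2.16  1.26  4.51] [0.87 1.   0.8 ] [0.132 0.178 0.105 0.132 0.122 0.145 0.154 0.108 0.121 0.127 0.149 0.146
 0.138 0.148]
t 15.05 pos [ 0.509  -0.1396  0.0834] theta 2.27 F [-2.46  2.51  5.72] T [0.311 0.383 0.148] w 0.156 g 40.06090521812439 q6 0.186
```

>>> move_arm --deltas "0 0 0 0 0 0.05 -1;0 0 0 0 0 0.05 -1;0 0 0 0 0 0.05 -1;0 0 0 0 0 0 -1"

```text
t: 15.55
position: [0.5088, -0.1395, 0.0834]
tcp_rot: [-2.814, -1.392, 0.002]
wrist_force: [-3.1, 3.7, 5.7]
width: 0.155
grip_force: 40.1
```

```bash
python3 av.py; python3 st.py
```

```text
Tmean [0.4321 0.5309 0.1436] std [0.0342 0.022  0.0325] F [-3.52  2.96  6.05] [0.69 0.58 0.52] [0.148 0.155 0.195 0.083 0.094 0.148 0.177 0.133 0.175 0.169 0.153 0.164
 0.102 0.115]
t 16.25 pos [ 0.5088 -0.1395  0.0834] theta 2.42 F [-2.85  2.03  6.72] T [0.412 0.529 0.115] w 0.154 g 40.13018488883972 q6 0.336
```

>>> move_arm --deltas "0 0 0 0 0 0.05 -1;0 0 0 0 0 0.05 -1;0 0 0 0 0 0.05 -1;0 0 0 0 0 0.06 -1;0 0 0 0 0 0 -1;0 0 0 0 0 0 -1"

```text
t: 17.0
position: [0.5085, -0.1392, 0.0834]
tcp_rot: [-2.944, -1.09, 0.003]
wrist_force: [-5.2, 4.4, 7.6]
width: 0.15
grip_force: 40.3
```

```bash
python3 av.py; python3 st.py
```

```text
Tmean [0.5697 0.7036 0.2046] std [0.0219 0.027  0.0339] F [-4.22  3.58  6.87] [0.3  0.42 0.35] [0.228 0.187 0.171 0.203 0.172 0.289 0.198 0.204 0.19  0.197 0.243 0.237
 0.195 0.15 ]
t 17.7 pos [ 0.5085 -0.1392  0.0834] theta 2.63 F [-4.15  4.27  6.3 ] T [0.575 0.712 0.15 ] w 0.153 g 40.28583526611328 q6 0.546
```

>>> move_arm --deltas "0 0 0 0 0 -0.05 -1;0 0 0 0 0 0 -0.2;0 0 0 0 0 0 -0.2;0 0 0 0 0 0 -0.2;0 0 -1 0 0 0 -0.2;0 0 -3 0 0 0 -0.2;0 0 -4 0 0 0 -0.2;0 0 -4 0 0 0 -0.2;0 0 0 0 0 0 -0.2;0 0 0 0 0 0 -0.2;0 0 0 0 0 0 -0.2;0 0 0 0 0 0 -0.2;0 0 0 0 0 0 -0.2"

```text
t: 19.32
position: [0.5092, -0.14, 0.2026]
tcp_rot: [-2.917, -1.163, 0.002]
wrist_force: [-0.3, 0.8, 0.3]
width: 0.399
grip_force: 0.0
```

```bash
python3 st.py; python3 - <<'E'
from h import *
w=cap('wrist','w3');s=cap('side','s3');t=cap('top','t3')
x=cv2.resize(w['pixels'],(640,480))
print([proj(w,np.array([.5116,-.1379,.108])),proj(w,np.array([.5116,-.1379,.108])+.03*np.array([np.cos(.197-2.558),np.sin(.197-2.558),0]))])
cv2.imwrite('pics/w3b.png',x[:,:,::-1])
E
```

```text
t 19.325 pos [ 0.5092 -0.14    0.2026] theta 2.58 F [-0.26  0.78  0.32] T [-0.021 -0.066 -0.01 ] w 0.399 g 0.0 q6 0.497
[array([259.64906221, 188.29608378]), array([260.31374569, 217.10708756])]
```

View pics/w3b.png

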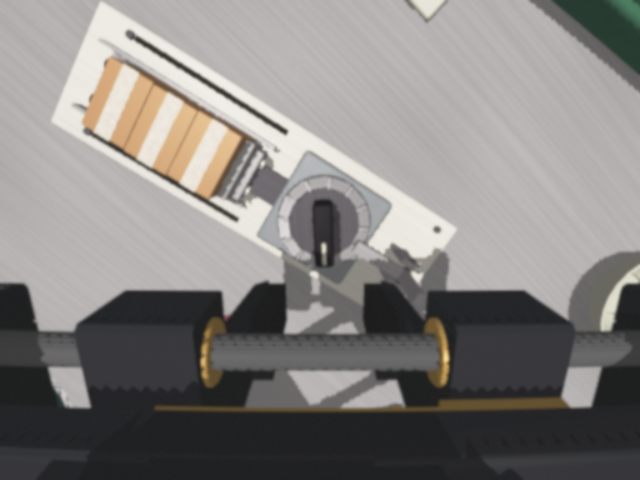

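The row is tight with no gaps, and the bar is upright at (323,230), so the knob is resting at about 2.56 on the pawl. The pawl is at (400,265). Next is the pawl.

>>> move_arm --deltas "-1.48 2.45 0 0 0 0 -1;-1.48 2.45 0 0 0 0 -1;0 0 0 0 0 -0.168 -1;0 0 0 0 0 -0.168 -1;0 0 0 0 0 -0.168 -1;0 0 0 0 0 -0.168 -1;0 0 0 0 0 -0.168 -1;0 0 0 0 0 -0.168 -1;0 0 3 0 0 0 -1;0 0 3 0 0 0 -1;0 0 0 0 0 0 -1;0 0 0 0 0 0 -1"

```text
t: 20.98
position: [0.5225, -0.1963, 0.1445]
tcp_rot: [1.993, 2.427, 0.0]
wrist_force: [-0.1, 0.9, 0.8]
width: 0.003
grip_force: 0.0
```

```bash
python3 st.py; python3 - <<'E'
from h import *
w=cap('wrist','w4');s=cap('side','s4')
cv2.imwrite('pics/w4b.png',np.hstack([w['pixels'][:,:],cv2.resize(s['pixels'][120:290,220:320],(226,384))])[:,:,::-1])
E
```

```text
t 20.975 pos [ 0.5225 -0.1963  0.1445] theta 1.572 F [-0.08  0.94  0.75] T [-0.008 -0.099  0.012] w 0.003 g 0.0 q6 -0.6
```

View pics/w4b.png

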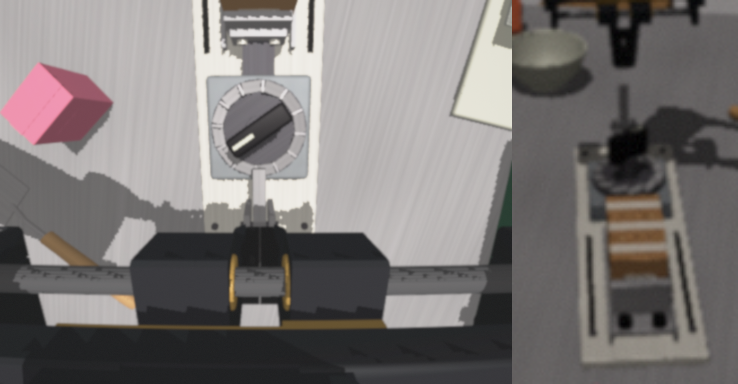

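>>> move_arm --deltas "0 0 2.4 0 0 0 -1;0 0 2.35 0 0 0 -1;-0.8 0 0 0 0 0 -1;-0.8 0 0 0 0 0 -1;-0.8 0 0 0 0 0 -1;-0.8 0 0 0 0 0 -1;-0.8 0 0 0 0 0 -1;-0.8 0 0 0 0 0 -1;-0.6 0 0 0 0 0 -1;-0.6 0 0 0 0 0 -1;0 0 0 0 0 0 -1;0 0 0 0 0 0 -1"

```text
t: 22.58
position: [0.5337, -0.2551, 0.0962]
tcp_rot: [1.993, 2.428, -0.0]
wrist_force: [-0.6, -0.4, 0.6]
width: 0.004
grip_force: 0.7
```

```bash
python3 st.py
```

```text
t 22.575 pos [ 0.5337 -0.2551  0.0962] theta 1.572 F [-0.59 -0.43  0.57] T [-0.146 -0.018  0.03 ] w 0.004 g 0.6854158337228 q6 -0.684
```

>>> move_arm --deltas "0 0 -2.5 0 0 0 -1;0 0 -5 0 0 0 -1;0 0 -3 0 0 0 -1;5 0 0 0 0 0 -1;5 0 0 0 0 0 -1;1.8 0 0 0 0 0 -0.2;0 0 0 0 0 0 -0.2;0 0 0 0 0 0 -0.2"

```text
t: 23.58
position: [0.511, -0.1401, 0.2011]
tcp_rot: [1.993, 2.427, -0.001]
wrist_force: [0.9, 0.6, -0.0]
width: 0.319
grip_force: 0.0
```

```bash
python3 st.py; python3 - <<'E'
from h import *
w=cap('wrist','w5');s=cap('side','s5')
cv2.imwrite('pics/w5b.png',np.hstack([w['pixels'][:,:],cv2.resize(s['pixels'][120:290,220:320],(226,384))])[:,:,::-1])
E
```

```text
t 23.575 pos [ 0.511  -0.1401  0.2011] theta 1.572 F [ 0.87  0.61 -0.02] T [-0.006 -0.116 -0.059] w 0.319 g 0.0 q6 -0.51
```

View pics/w5b.png

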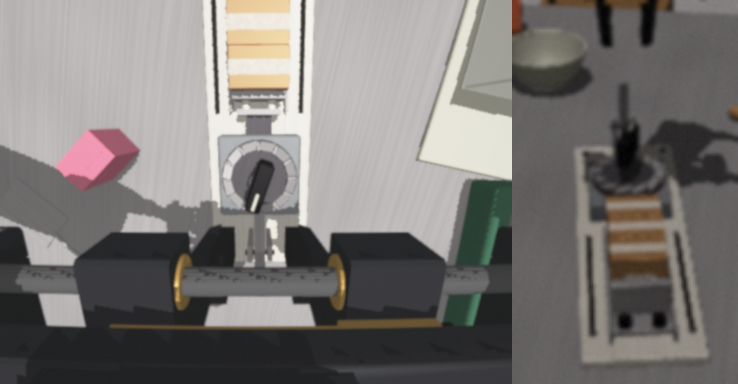

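```bash
python3 - <<'E'
from h import *
w=ld('w5')['pixels'];a=ld('s4')['pixels'];b=ld('s5')['pixels'];s3=ld('s0')['pixels']
z=lambda i,x0,x1,y0,y1,h,wd:cv2.resize(i[y0:y1,x0:x1],(wd,h),interpolation=cv2.INTER_CUBIC)
top=z(w,200,320,125,275,500,400)
sd=[z(i,245,295,145,215,250,180) for i in (s3,a)];sd2=[z(i,245,295,145,215,250,180) for i in (b,ld('s3')['pixels'])]
x=np.hstack([top,np.vstack(sd),np.vstack(sd2)])
cv2.imwrite('pics/z.png',x[:,:,::-1])
E
```

```text
(no output)
```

View pics/z.png

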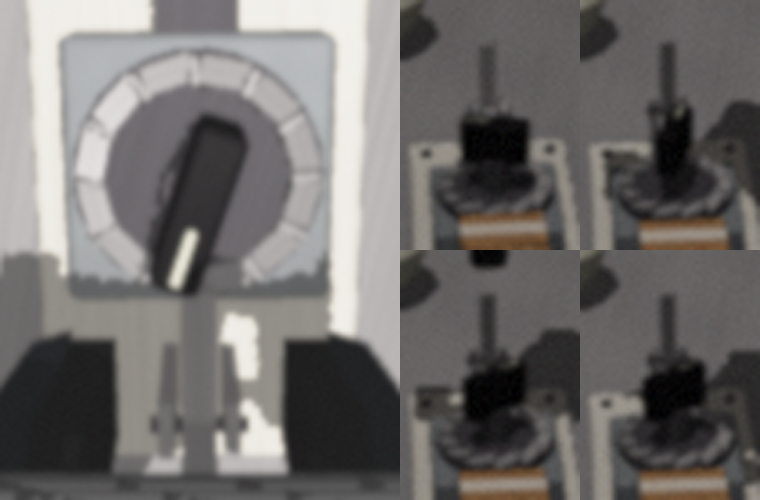

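Zoomed in, the bar is at about 1.83 rad, so the load has come off. The pawl region at (200,300–470) is ambiguous, so I'll check it by sampling the top view along the pawl line.

```bash
cat > samp.py <<'E'
from h import *
import sys
O=np.array([.5116,-.1379]);X=np.array([.9806,.1958]);Y=np.array([-.1958,.9806])
def row(c,x,z,ys):
    g=cv2.cvtColor(c['pixels'],cv2.COLOR_RGB2GRAY);o=[]
    for y in ys:
        p=O+X*x/1000+Y*y/1000;u=proj(c,np.array([*p,z]))
        o.append(int(cv2.getRectSubPix(g,(1,1),tuple(map(float,u)))[0,0]))
    return o
if __name__=='__main__':
    cap('top','t5');ys=range(-35,-151,-7);print('y',list(ys))
    for n,z in(('t0',.07),('t5',.07),('w1',.07),('w5',.07)):
        for x in(-14,0,4,14):print(n,x,row(ld(n),x,z,ys))
E
python3 samp.py
```

```text
y [-35, -42, -49, -56, -63, -70, -77, -84, -91, -98, -105, -112, -119, -126, -133, -140, -147]
t0 -14 [105, 87, 81, 83, 83, 80, 62, 99, 80, 115, 115, 143, 128, 107, 107, 108, 109]
t0 0 [87, 110, 110, 109, 108, 109, 108, 100, 65, 60, 128, 154, 103, 108, 108, 110, 109]
t0 4 [104, 112, 114, 112, 114, 106, 112, 89, 67, 69, 115, 155, 109, 108, 109, 109, 106]
t0 14 [101, 99, 126, 155, 157, 156, 125, 122, 109, 101, 126, 155, 109, 108, 107, 108, 109]
t5 -14 [26, 29, 32, 25, 30, 27, 39, 69, 61, 81, 50, 60, 64, 65, 61, 52, 102]
t5 0 [19, 24, 23, 24, 22, 29, 44, 70, 61, 65, 133, 58, 58, 63, 65, 60, 53]
t5 4 [16, 23, 21, 17, 22, 27, 34, 48, 61, 61, 76, 100, 59, 63, 62, 60, 56]
t5 14 [19, 20, 27, 19, 27, 27, 23, 27, 29, 87, 124, 177, 65, 61, 63, 65, 60]
w1 -14 [113, 96, 159, 159, 155, 138, 98, 108, 107, 158, 236, 189, 189, 188, 187, 187, 186]
w1 0 [149, 178, 174, 186, 187, 186, 186, 157, 93, 94, 181, 189, 189, 187, 187, 187, 187]
w1 4 [174, 181, 205, 202, 201, 182, 165, 144, 107, 89, 92, 129, 186, 187, 188, 188, 190]
w1 14 [166, 153, 235, 236, 236, 236, 220, 182, 207, 196, 92, 108, 184, 187, 188, 188, 187]
w5 -14 [77, 144, 144, 125, 110, 102, 101, 109, 110, 128, 143, 81, 94, 105, 110, 107, 151]
w5 0 [88, 107, 107, 107, 108, 108, 107, 104, 96, 96, 82, 87, 76, 105, 110, 106, 145]
w5 4 [99, 120, 120, 119, 118, 118, 118, 99, 141, 125, 94, 87, 79, 105, 110, 107, 146]
w5 14 [103, 145, 236, 235, 232, 143, 172, 111, 190, 193, 144, 71, 91, 94, 110, 107, 152]
```

```bash
python3 - <<'E'
from samp import *
for n in('w5','s5','s4'):
    c=ld(n);V=np.array(c['view']);cp=-V[:3,:3].T@V[:3,3]
    print(n,'cam press',(cp[:2]-O)@X,(cp[:2]-O)@Y,cp[2])
    for y,z in((-34,.066),(-88,.066),(-88,.120),(-88,.125),(-147,.066)):print(y,z,proj(c,np.array([*(O+Y*y/1000),z])).round(1))
# strip top in side views
for n in('s0','s3','s4','s5'):
    c=ld(n);g=cv2.cvtColor(c['pixels'],cv2.COLOR_RGB2GRAY).astype(int);print(n,[list(g[r,262:276]) for r in range(152,164,2)])
E
```

```text
w5 cam press -0.0011420401680729626 0.06346197512182612 0.37070909378343436
-34 0.066 [260.4 209.7]
-88 0.066 [260.4 252.1]
-88 0.12 [260.6 275.9]
-88 0.125 [260.7 278.6]
-147 0.066 [260.5 294.3]
s5 cam press 0.050131789831550595 1.0834550441362787 0.7395048630232405
-34 0.066 [269.7 185.5]
-88 0.066 [268.7 176. ]
-88 0.12 [268.5 159.6]
-88 0.125 [268.5 158. ]
-147 0.066 [267.8 166.3]
s4 cam press 0.050131789831550595 1.0834550441362787 0.7395048630232405
-34 0.066 [269.7 185.5]
-88 0.066 [268.7 176. ]
-88 0.12 [268.5 159.6]
-88 0.125 [268.5 158. ]
-147 0.066 [267.8 166.3]
s0 [[np.int64(93), np.int64(95), np.int64(93), np.int64(95), np.int64(95), np.int64(96), np.int64(95), np.int64(96), np.int64(97), np.int64(96), np.int64(98), np.int64(100), np.int64(98), np.int64(96)], [np.int64(94), np.int64(94), np.int64(96), np.int64(96), np.int64(94), np.int64(95), np.int64(96), np.int64(97), np.int64(97), np.int64(95), np.int64(98), np.int64(99), np.int64(98), np.int64(98)], [np.int64(93), np.int64(93), np.int64(95), np.int64(93), np.int64(95), np.int64(96), np.int64(94), np.int64(92), np.int
[... 3594 characters left out ...]
9), np.int64(83), np.int64(85), np.int64(91), np.int64(96), np.int64(100), np.int64(98), np.int64(99)], [np.int64(95), np.int64(95), np.int64(94), np.int64(94), np.int64(86), np.int64(72), np.int64(52), np.int64(49), np.int64(56), np.int64(76), np.int64(95), np.int64(100), np.int64(100), np.int64(100)], [np.int64(96), np.int64(96), np.int64(95), np.int64(93), np.int64(86), np.int64(69), np.int64(52), np.int64(48), np.int64(54), np.int64(73), np.int64(94), np.int64(99), np.int64(99), np.int64(97)], [np.int64(97), np.int64(97), np.int64(97), np.int64(95), np.int64(86), np.int64(68), np.int64(54), np.int64(47), np.int64(54), np.int64(73), np.int64(93), np.int64(96), np.int64(96), np.int64(94)]]
```

Geometry and image agree that the pawl fell back down: the level arm is still visible. The first push fell just short of tipping it over, so I'll repeat it lower and further.

>>> move_arm --deltas "-3 0 0 0 0 0 -1;-3 0 0 0 0 0 -1;0 0 3 0 0 0 -1;0 0 3 0 0 0 -1;0 0 3 0 0 0 -1;0 0 1.9 0 0 0 -1;-0.8 0 0 0 0 0 -1;-0.8 0 0 0 0 0 -1;-0.8 0 0 0 0 0 -1;-0.8 0 0 0 0 0 -1;-0.8 0 0 0 0 0 -1;-0.8 0 0 0 0 0 -1;-0.8 0 0 0 0 0 -1"

```text
t: 25.35
position: [0.5334, -0.2536, 0.0921]
tcp_rot: [1.993, 2.428, -0.0]
wrist_force: [-0.4, 0.6, 0.1]
width: 0.005
grip_force: 0.0
```

```bash
python3 st.py; python3 -c "
from h import *
cap('side','s6')"
```

```text
t 25.35 pos [ 0.5334 -0.2536  0.0921] theta 1.572 F [-0.37  0.61  0.05] T [ 0.037 -0.087  0.   ] w 0.005 g 0.021167437807889655 q6 -0.682
```

>>> move_arm --deltas "-0.8 0 0 0 0 0 -1;-0.8 0 0 0 0 0 -1;-0.8 0 0 0 0 0 -1;-0.6 0 0 0 0 0 -1;0 0 0 0 0 0 -1;0 0 0 0 0 0 -1;0 0 0 0 0 0 -1"

```text
t: 26.28
position: [0.539, -0.2822, 0.092]
tcp_rot: [-1.993, -2.428, -0.0]
wrist_force: [-0.7, -1.7, 0.4]
width: 0.004
grip_force: 0.0
```

```bash
python3 st.py; python3 -c "
from h import *
c=cap('side','s7')
o=[ld(n)['pixels'][130:230,235:305] for n in('s5','s6','s7')]
x=cv2.resize(np.hstack(o),None,fx=3.6,fy=3.6,interpolation=cv2.INTER_CUBIC);cv2.imwrite('pics/z2.png',x[:,:,::-1])"
```

```text
t 26.275 pos [ 0.539  -0.2822  0.092 ] theta 1.572 F [-0.67 -1.73  0.35] T [-0.053 -0.069  0.001] w 0.004 g 0.0 q6 -0.719
```

View pics/z2.png

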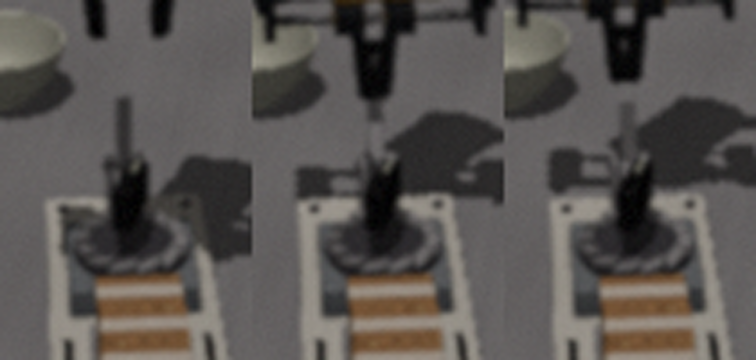

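In the last panel the upright piece at (628,105) is lighter and about 5 mm lower than before. That fits the arm standing up, meaning the pawl is thrown back. I'll lift off and verify by sampling.

>>> move_arm --deltas "0 0 -3 0 0 0 -1;0 0 -4 0 0 0 -1;0 0 -4 0 0 0 -1;0 0 0 0 0 0 -1;5 0 0 0 0 0 -0.2;5 0 0 0 0 0 -0.2;4.6 0 0 0 0 0 -0.2;0 0 0 0 0 0 -0.2;0 0 0 0 0 0 -0.2"

```text
t: 27.45
position: [0.5104, -0.1393, 0.2012]
tcp_rot: [-1.992, -2.429, 0.001]
wrist_force: [0.7, 0.2, -0.0]
width: 0.404
grip_force: 0.0
```

```bash
python3 st.py; python3 - <<'E'
from samp import *
cap('wrist','w8');cap('side','s8')
for n in('w5','w8'):
    for x in(-14,0,4,14):print(n,x,row(ld(n),x,.07,range(-35,-92,-7)))
for n in('s5','s8'):
    g=cv2.cvtColor(ld(n)['pixels'],cv2.COLOR_RGB2GRAY);print(n,g[152:180,269].tolist())
c=ld('w8');g=cv2.cvtColor(c['pixels'],cv2.COLOR_RGB2GRAY)
k=proj(c,np.array([*O,.108]));print('k',k)
m=(g<45).astype(np.uint8);y0=int(k[1])-45;m[:y0]=0;m[int(k[1])+35:]=0;m[:,:int(k[0])-45]=0;m[:,int(k[0])+45:]=0
cs,_=cv2.findContours(m,cv2.RETR_EXTERNAL,2)
for q in cs:
    if cv2.contourArea(q)>100:
        print(cv2.minAreaRect(q),cv2.fitLine(q,2,0,.01,.01).ravel())
E
```

```text
t 27.45 pos [ 0.5104 -0.1393  0.2012] theta 1.571 F [ 0.69  0.17 -0.01] T [-0.048 -0.132 -0.026] w 0.404 g 0.0 q6 -0.51
w5 -14 [77, 144, 144, 125, 110, 102, 101, 109, 110]
w5 0 [88, 107, 107, 107, 108, 108, 107, 104, 96]
w5 4 [99, 120, 120, 119, 118, 118, 118, 99, 141]
w5 14 [103, 145, 236, 235, 232, 143, 172, 111, 190]
w8 -14 [78, 145, 182, 123, 109, 100, 101, 109, 108]
w8 0 [87, 107, 108, 107, 108, 107, 108, 104, 96]
w8 4 [98, 117, 117, 115, 114, 114, 115, 98, 137]
w8 14 [99, 167, 236, 234, 232, 142, 192, 117, 192]
s5 [99, 98, 99, 97, 83, 63, 49, 46, 48, 46, 47, 49, 48, 47, 49, 50, 47, 48, 48, 50, 46, 48, 43, 41, 33, 27, 24, 15]
s8 [101, 99, 100, 96, 85, 64, 50, 46, 48, 48, 49, 47, 47, 49, 49, 47, 47, 50, 50, 47, 49, 49, 49, 41, 33, 29, 21, 16]
k [261.07201291 190.63701277]
((254.7875518798828, 182.90771484375), (12.643851280212402, 49.199649810791016), 31.607501983642578) [  0.42618752  -0.90463483 256.8857     178.85715   ]
```

```bash
python3 - <<'E'
from samp import *
for n in('w1','w3','w4','w5','w8'):
    for y in(-37,-40,-60,-75):print(n,y,[row(ld(n),x,.07,[y])[0] for x in range(-20,21,3)])
for n in('s3','s4','s5','s6','s7','s8'):
    g=cv2.cvtColor(ld(n)['pixels'],cv2.COLOR_RGB2GRAY);print(n,g[150:180,269].tolist())
E
```

```text
w1 -37 [116, 108, 114, 114, 106, 106, 121, 181, 188, 170, 159, 161, 171, 174]
w1 -40 [104, 94, 92, 91, 95, 107, 128, 185, 185, 164, 168, 169, 171, 171]
w1 -60 [143, 141, 149, 222, 190, 140, 181, 189, 206, 233, 235, 235, 236, 236]
w1 -75 [92, 91, 95, 173, 142, 131, 181, 188, 166, 106, 143, 220, 236, 237]
w3 -37 [96, 96, 118, 159, 167, 181, 183, 187, 161, 134, 148, 149, 156, 160]
w3 -40 [101, 101, 105, 132, 156, 181, 183, 188, 162, 132, 156, 159, 155, 164]
w3 -60 [137, 137, 137, 138, 130, 107, 106, 155, 165, 157, 151, 171, 168, 179]
w3 -75 [38, 45, 82, 88, 92, 105, 105, 106, 107, 127, 99, 88, 89, 110]
w4 -37 [155, 144, 150, 173, 135, 193, 194, 200, 186, 168, 163, 158, 168, 170]
w4 -40 [165, 165, 162, 145, 117, 194, 193, 200, 179, 153, 158, 163, 162, 163]
w4 -60 [232, 236, 232, 161, 147, 191, 192, 196, 205, 225, 226, 235, 235, 234]
w4 -75 [140, 140, 95, 92, 118, 109, 107, 110, 115, 102, 105, 123, 146, 144]
w5 -37 [107, 108, 105, 99, 87, 66, 84, 103, 103, 103, 105, 105, 103, 103]
w5 -40 [138, 141, 140, 138, 126, 105, 104, 108, 118, 138, 140, 139, 136, 137]
w5 -60 [142, 144, 115, 94, 115,
[... 481 characters left out ...]
46, 48, 47, 47, 47, 48, 47, 48, 48, 49, 47, 48, 49, 48, 43, 40, 30, 21]
s4 [66, 96, 100, 100, 99, 99, 92, 73, 56, 46, 44, 48, 47, 47, 48, 47, 46, 44, 49, 47, 49, 47, 46, 51, 50, 48, 43, 37, 28, 19]
s5 [97, 100, 99, 98, 99, 97, 83, 63, 49, 46, 48, 46, 47, 49, 48, 47, 49, 50, 47, 48, 48, 50, 46, 48, 43, 41, 33, 27, 24, 15]
s6 [6, 8, 6, 7, 5, 10, 15, 31, 50, 57, 55, 55, 54, 67, 92, 106, 106, 106, 104, 105, 106, 103, 103, 95, 74, 55, 40, 30, 21, 13]
s7 [9, 13, 43, 85, 98, 103, 101, 96, 81, 70, 70, 69, 68, 71, 68, 65, 69, 69, 69, 70, 68, 71, 71, 68, 74, 86, 84, 63, 45, 25]
s8 [99, 98, 101, 99, 100, 96, 85, 64, 50, 46, 48, 48, 49, 47, 47, 49, 49, 47, 47, 50, 50, 47, 49, 49, 49, 41, 33, 29, 21, 16]
```

>>> move_arm --deltas "-5.3 0 0 0 0 0 -0.2;-5.3 0 0 0 0 0 -0.2;-5.4 0 0 0 0 0 -0.2;0 0 0 0 0 0 -0.2;0 0 0 0 0 0 -0.2"

```text
t: 28.18
position: [0.5413, -0.2967, 0.2013]
tcp_rot: [-1.995, -2.425, -0.0]
wrist_force: [0.5, 0.2, -0.7]
width: 0.396
grip_force: 0.0
```

```bash
python3 st.py; python3 - <<'E'
from samp import *
c=cap('wrist','w9');t=cap('top','t9')
V=np.array(c['view']);cp=-V[:3,:3].T@V[:3,3];print('cam',(cp[:2]-O)@X,(cp[:2]-O)@Y,cp[2])
print(proj(c,np.array([*(O-.1*Y),.07])))
for y in(-37,-43,-50,-60,-70,-80,-88,-95,-105,-115,-125,-135,-145,-152):print(y,[row(c,x,.07,[y])[0] for x in range(-21,22,3)],'|',[row(t,x,.07,[y])[0] for x in range(-21,22,6)])
E
```

```text
t 28.175 pos [ 0.5413 -0.2967  0.2013] theta 1.574 F [ 0.47  0.18 -0.75] T [ 0.01  -0.104  0.004] w 0.396 g 0.0 q6 -0.736
cam -0.0018883745994120783 -0.09639205410396472 0.3710294001305774
[261.26911466 127.17639594]
-37 [170, 133, 105, 106, 108, 191, 206, 209, 209, 169, 174, 172, 169, 201, 194] | [104, 78, 95, 109, 109, 119, 118, 113]
-43 [82, 134, 147, 155, 132, 190, 203, 207, 208, 169, 163, 142, 104, 110, 161] | [114, 118, 69, 123, 126, 105, 110, 113]
-50 [177, 178, 178, 162, 103, 185, 202, 204, 205, 165, 173, 178, 178, 178, 179] | [142, 98, 153, 120, 124, 149, 179, 145]
-60 [145, 151, 162, 144, 141, 183, 199, 201, 201, 147, 162, 160, 146, 161, 151] | [177, 98, 141, 126, 129, 179, 185, 185]
-70 [237, 240, 239, 174, 141, 182, 196, 197, 202, 235, 241, 241, 240, 240, 240] | [122, 89, 117, 129, 128, 171, 185, 185]
-80 [238, 239, 214, 217, 136, 178, 192, 193, 198, 213, 199, 222, 233, 241, 240] | [76, 77, 125, 127, 128, 73, 157, 185]
-88 [235, 146, 188, 211, 108, 139, 143, 143, 143, 119, 185, 211, 137, 235, 240] | [77, 99, 103, 79, 84, 101, 103, 181]
-95 [226, 158, 195, 209, 134, 182, 188, 188, 190, 160, 187, 216, 237, 241, 241] | [99, 92, 121, 69, 80, 90, 155, 186]
-105 [234, 162, 144, 146, 144, 144, 180, 211, 144, 161, 239, 242, 241, 242, 241] | [102, 107, 176, 182, 125, 131, 151, 186]
-115 [238, 201, 145, 146, 149, 227, 241, 241, 240, 241, 242, 242, 242, 242, 241] | [49, 157, 177, 181, 182, 180, 184, 178]
-125 [188, 173, 174, 188, 170, 182, 181, 169, 181, 171, 172, 187, 170, 172, 183] | [42, 36, 51, 119, 130, 128, 128, 129]
-135 [184, 182, 184, 184, 184, 185, 186, 184, 184, 186, 187, 187, 184, 185, 187] | [64, 51, 38, 38, 79, 126, 128, 126]
-145 [184, 183, 185, 185, 184, 187, 187, 184, 185, 187, 187, 185, 186, 186, 189] | [80, 82, 65, 50, 42, 42, 104, 128]
-152 [183, 185, 185, 185, 185, 188, 185, 184, 187, 188, 187, 185, 186, 188, 188] | [78, 79, 81, 70, 54, 40, 40, 82]
```

The pawl is clearly down again: a 12 mm bright arm runs from y −37 to −80 and nothing is thrown back beyond −105. The side frames suggest the visible fingertip sits higher than the TCP, so I'm checking that.

```bash
python3 - <<'E'
from samp import *
s6=ld('s6');s7=ld('s7')
for n,p in(('s6',[.5334,-.2536,.0921]),('s7',[.539,-.2822,.092])):
    c=ld(n);p=np.array(p);print(n,'tcp',proj(c,p).round(1),'+19mm',proj(c,p+[0,0,.0187]).round(1),'front+9',proj(c,p+np.append(Y*.009,0)).round(1),'+pressx9',proj(c,p+np.append(X*.009,0)).round(1))
    g=cv2.cvtColor(c['pixels'],cv2.COLOR_RGB2GRAY)
    for r in range(144,168,2):print(r,g[r,256:282].tolist())
E
```

```text
s6 tcp [268.6 163.2] +19mm [268.5 157.6] front+9 [268.7 164.7] +pressx9 [265.5 163.3]
144 [96, 94, 98, 98, 98, 96, 80, 43, 13, 9, 11, 7, 10, 15, 11, 9, 5, 16, 42, 80, 98, 100, 100, 100, 99, 98]
146 [96, 97, 95, 97, 98, 94, 84, 52, 18, 8, 6, 17, 28, 30, 17, 8, 6, 20, 52, 86, 100, 103, 97, 97, 96, 99]
148 [96, 95, 95, 95, 92, 94, 82, 57, 24, 6, 10, 16, 17, 19, 11, 6, 10, 23, 58, 93, 101, 102, 100, 100, 97, 98]
150 [96, 95, 95, 95, 93, 95, 89, 65, 33, 9, 1, 10, 8, 6, 8, 6, 5, 26, 60, 90, 101, 100, 99, 98, 98, 98]
152 [93, 97, 94, 94, 96, 94, 96, 79, 41, 12, 7, 9, 6, 6, 6, 4, 9, 34, 69, 95, 103, 100, 101, 100, 99, 100]
154 [86, 96, 95, 95, 95, 97, 95, 83, 52, 20, 8, 2, 6, 5, 8, 6, 17, 44, 79, 97, 102, 98, 102, 99, 98, 99]
156 [92, 96, 95, 93, 96, 96, 95, 88, 61, 36, 16, 8, 11, 15, 20, 26, 44, 68, 91, 98, 102, 100, 98, 98, 97, 101]
158 [95, 94, 94, 97, 98, 97, 97, 95, 94, 87, 72, 57, 46, 50, 57, 75, 87, 96, 98, 101, 100, 99, 100, 99, 99, 99]
160 [95, 96, 98, 96, 95, 96, 96, 95, 100, 97, 86, 66, 54, 55, 65, 88, 97, 101, 97, 99, 97, 98, 98, 97, 97, 99]
162 [97, 98, 96, 95, 97, 99, 96, 98, 9
[... 1005 characters left out ...]
, 100, 99, 98, 99, 101, 98]
156 [91, 93, 94, 96, 94, 97, 95, 98, 98, 98, 99, 100, 100, 101, 98, 97, 100, 101, 99, 101, 98, 99, 101, 101, 97, 102]
158 [97, 94, 97, 96, 97, 94, 97, 97, 98, 97, 94, 88, 84, 81, 84, 91, 99, 98, 101, 100, 99, 102, 100, 98, 95, 84]
160 [95, 95, 96, 97, 96, 96, 96, 97, 97, 96, 89, 79, 70, 70, 71, 84, 95, 100, 100, 99, 99, 96, 82, 70, 57, 48]
162 [96, 94, 96, 98, 97, 97, 96, 97, 96, 96, 90, 78, 70, 68, 74, 86, 94, 101, 94, 82, 68, 61, 53, 39, 44, 42]
164 [97, 99, 97, 99, 98, 96, 96, 98, 96, 93, 90, 76, 68, 68, 69, 75, 78, 70, 57, 47, 41, 43, 41, 38, 41, 42]
166 [100, 99, 98, 97, 99, 100, 100, 98, 97, 95, 88, 75, 70, 69, 67, 58, 49, 41, 42, 43, 43, 41, 44, 41, 43, 40]
```

The fingers visibly end about 19 mm above the commanded TCP, so the handle slipped under them too early. I'll push again about 15 mm lower.

>>> move_arm --deltas "5 0 0 0 0 0 -1;5.2 0 0 0 0 0 -1;0 0 0 0 0 0 -1;0 0 3.5 0 0 0 -1;0 0 3.5 0 0 0 -1;0 0 3.2 0 0 0 -1;0 0 2.1 0 0 0 -1;-0.8 0 0 0 0 0 -1;-0.8 0 0 0 0 0 -1;-0.8 0 0 0 0 0 -1;-0.8 0 0 0 0 0 -1"

```text
t: 29.65
position: [0.529, -0.2285, 0.0801]
tcp_rot: [1.993, 2.426, 0.001]
wrist_force: [0.3, 0.6, 0.2]
width: 0.004
grip_force: 0.2
```

```bash
python3 st.py
```

```text
t 29.65 pos [ 0.529  -0.2285  0.0801] theta 1.572 F [0.29 0.65 0.17] T [ 0.022 -0.143 -0.058] w 0.004 g 0.19967057509347796 q6 -0.647
```

>>> move_arm --deltas "-0.8 0 0 0 0 0 -1;-0.8 0 0 0 0 0 -1;-0.8 0 0 0 0 0 -1;-0.8 0 0 0 0 0 -1;-0.8 0 0 0 0 0 -1;-0.6 0 0 0 0 0 -1;0 0 0 0 0 0 -1;0 0 0 0 0 0 -1"

```text
t: 30.65
position: [0.537, -0.2724, 0.0789]
tcp_rot: [-1.993, -2.428, -0.0]
wrist_force: [-0.2, 0.7, -0.3]
width: 0.009
grip_force: 0.0
```

```bash
python3 st.py
```

```text
t 30.65 pos [ 0.537  -0.2724  0.0789] theta 1.572 F [-0.25  0.65 -0.27] T [-0.012 -0.1   -0.006] w 0.009 g 0.0 q6 -0.707
```

>>> move_arm --deltas "0 0 -3 0 0 0 -1;0 0 -4 0 0 0 -1;0 0 -5.3 0 0 0 -1;-2.5 0 0 0 0 0 -0.2;0 0 0 0 0 0 -0.2;0 0 0 0 0 0 -0.2"

```text
t: 31.4
position: [0.5408, -0.2964, 0.1999]
tcp_rot: [-1.992, -2.425, 0.0]
wrist_force: [-0.8, 0.1, -0.4]
width: 0.318
grip_force: 0.0
```

```bash
python3 st.py; python3 - <<'E'
from samp import *
c=cap('wrist','w10')
for y in(-37,-43,-50,-60,-70,-80,-88,-95,-105,-115,-125,-135,-145,-152):print(y,[row(c,x,.07,[y])[0] for x in range(-21,22,3)])
E
```

```text
t 31.4 pos [ 0.5408 -0.2964  0.1999] theta 1.572 F [-0.82  0.07 -0.39] T [-0.021 -0.093 -0.033] w 0.318 g 0.0 q6 -0.738
-37 [156, 132, 106, 107, 107, 141, 170, 215, 157, 173, 176, 174, 171, 196, 198]
-43 [87, 136, 152, 139, 162, 176, 169, 215, 177, 173, 167, 142, 115, 113, 169]
-50 [178, 180, 177, 174, 158, 148, 123, 131, 150, 161, 172, 181, 181, 181, 182]
-60 [148, 147, 151, 150, 155, 150, 146, 148, 148, 147, 164, 152, 148, 170, 149]
-70 [239, 241, 241, 241, 240, 237, 182, 195, 228, 241, 242, 242, 241, 241, 240]
-80 [239, 240, 221, 219, 208, 235, 175, 198, 222, 217, 197, 224, 237, 242, 241]
-88 [237, 141, 188, 211, 117, 200, 209, 211, 211, 159, 186, 212, 136, 235, 241]
-95 [230, 153, 194, 167, 128, 124, 114, 118, 163, 131, 189, 216, 238, 242, 241]
-105 [234, 154, 146, 147, 146, 150, 170, 205, 204, 174, 240, 242, 242, 242, 242]
-115 [240, 229, 217, 166, 148, 190, 206, 208, 206, 233, 243, 243, 243, 243, 242]
-125 [178, 173, 164, 135, 115, 181, 202, 203, 200, 175, 166, 181, 177, 176, 180]
-135 [187, 185, 181, 119, 109, 171, 198, 199, 197, 191, 189, 189, 187, 188, 189]
-145 [185, 186, 185, 130, 109, 155, 178, 186, 184, 188, 189, 187, 188, 188, 192]
-152 [184, 188, 188, 186, 184, 181, 185, 186, 188, 190, 188, 188, 188, 190, 190]
```

The pawl is thrown back: the arm is gone from above the housing, and the handle lies from y −105 to −147. Now I'll regrip the knob at about 1.85 rad and wind it home.

>>> move_arm --deltas "5.3 0 0 0 0 0 -0.2;5.3 0 0 0 0 0 -0.2;5.4 0 0 0 0 0 -0.2;0 0 0 0 0 0.14 -0.2;0 0 0 0 0 0.14 -0.2;0 0 4 0 0 0 -0.2;0 0 4 0 0 0 -0.2;0 0 2.6 0 0 0 -0.2;0 0 1.5 0 0 0 -0.2;0 0 0 0 0 0 -0.2;0 0 0 0 0 0 -1;0 0 0 0 0 0 -1;0 0 0 0 0 0 -1;0 0 0 0 0 0 -1" --squeeze 40

```text
t: 33.2
position: [0.5099, -0.1405, 0.0821]
tcp_rot: [-2.312, -2.126, 0.002]
wrist_force: [-6.2, 0.1, 4.0]
width: 0.164
grip_force: 40.0
```

```bash
python3 st.py
```

```text
t 33.2 pos [ 0.5099 -0.1405  0.0821] theta 1.852 F [-6.24  0.12  4.02] T [-0.153  0.768  0.066] w 0.164 g 40.000494718551636 q6 -0.231
```

>>> move_arm --deltas "0 -0.12 0 0 0 -0.1 -1;0 0 0 0 0 -0.12 -1;0 0 0 0 0 -0.12 -1;0 0 0 0 0 -0.12 -1;0 0 0 0 0 -0.12 -1;0 0 0 0 0 -0.12 -1;0 0 0 0 0 -0.12 -1;0 0 0 0 0 -0.12 -1;0 0 0 0 0 0 -1"

```text
t: 34.33
position: [0.5122, -0.1396, 0.0823]
tcp_rot: [1.097, 2.938, 0.004]
wrist_force: [4.9, 2.8, -4.2]
width: 0.165
grip_force: 40.0
```

```bash
python3 st.py
```

```text
t 34.325 pos [ 0.5122 -0.1396  0.0823] theta 0.912 F [ 4.87  2.85 -4.19] T [ 0.447 -0.94   0.067] w 0.165 g 39.996904134750366 q6 -1.172
```

>>> move_arm --deltas "0 0 0 0 0 -0.12 -1;0 0 0 0 0 -0.12 -1;0 0 0 0 0 -0.12 -1;0 0 0 0 0 -0.12 -1;0 0 0 0 0 -0.12 -1;0 0 0 0 0 -0.1 -1;0 0 0 0 0 -0.05 -1;0 0 0 0 0 0 -1"

```text
t: 35.33
position: [0.5129, -0.1377, 0.0823]
tcp_rot: [-0.053, 3.134, 0.006]
wrist_force: [7.8, 8.8, -2.6]
width: 0.161
grip_force: 40.0
```

```bash
python3 st.py
```

```text
t 35.325 pos [ 0.5129 -0.1377  0.0823] theta 0.163 F [ 7.81  8.77 -2.63] T [ 1.527 -1.359  0.011] w 0.161 g 39.99659836292267 q6 -1.922
```

>>> move_arm --deltas "-0.15 0.15 0 0 0 -0.05 -1;0 0 0 0 0 -0.05 -1;0 0 0 0 0 -0.04 -1;0 0 0 0 0 -0.03 -1;0 0 0 0 0 0 -1"

```text
t: 35.95
position: [0.5129, -0.1371, 0.0823]
tcp_rot: [-0.32, 3.121, 0.003]
wrist_force: [2.2, 5.1, -1.4]
width: 0.164
grip_force: 40.0
```

```bash
python3 av.py; python3 st.py
```

```text
Tmean [ 1.0266 -0.6532 -0.009 ] std [0.0279 0.0209 0.0298] F [ 3.16  5.8  -0.8 ] [0.55 0.51 0.42] [-0.032  0.007  0.014 -0.04  -0.019 -0.014 -0.013 -0.048 -0.    -0.072
  0.039  0.024  0.018  0.01 ]
t 36.65 pos [ 0.513  -0.1371  0.0823] theta 6.276 F [ 3.31  5.61 -1.15] T [ 0.993 -0.64   0.01 ] w 0.162 g 39.99774098396301 q6 -2.088
```

>>> move_arm --deltas "0 0 0 0 0 -0.03 -1;0 0 0 0 0 -0.03 -1;0 0 0 0 0 0 -1"

```text
t: 37.02
position: [0.5129, -0.1371, 0.0823]
tcp_rot: [-0.412, 3.11, 0.003]
wrist_force: [1.9, 6.7, -0.7]
width: 0.163
grip_force: 40.9
```

```bash
python3 av.py; python3 st.py
```

```text
Tmean [ 1.0093 -0.6444 -0.4141] std [0.0369 0.0287 0.0252] F [ 2.98  6.08 -0.95] [0.4  0.25 0.67] [-0.454 -0.434 -0.419 -0.369 -0.435 -0.39  -0.393 -0.465 -0.409 -0.402
 -0.391 -0.402 -0.419 -0.416]
t 37.725 pos [ 0.513  -0.1371  0.0823] theta 6.217 F [ 2.8   6.12 -1.09] T [ 1.028 -0.7   -0.416] w 0.163 g 40.85787903124583 q6 -2.147
```

The home stop is clearly felt (−0.41 N m). I'll ease off, let go and rise clear.

>>> move_arm --deltas "0 0 0 0 0 0.03 -1;0 0 0 0 0 0 -1;0 0 0 0 0 0 -0.2;0 0 0 0 0 0 -0.2;0 0 0 0 0 0 -0.2;0 0 -1.5 0 0 0 -0.2;0 0 -4 0 0 0 -0.2;0 0 -5 0 0 0 -0.2;0 0 -5 0 0 0 -0.2;0 0 0 0 0 0 -0.2;0 0 0 0 0 0 -0.2"

```text
t: 39.1
position: [0.5109, -0.1386, 0.2364]
tcp_rot: [-0.368, 3.119, -0.0]
wrist_force: [0.5, -0.3, 0.3]
width: 0.4
grip_force: 0.0
```

```bash
python3 st.py; python3 - <<'E'
from samp import *
c=cap('wrist','w11');g=cv2.cvtColor(c['pixels'],cv2.COLOR_RGB2GRAY)
def row(c,x,z,ys,g=g):
    return [int(cv2.getRectSubPix(g,(1,1),tuple(map(float,proj(c,np.array([*(O+X*x/1000+Y*y/1000),z])))))[0,0]) for y in ys]
print('bar top, rows x, y=-21..21')
for x in(-24,-16,-8,0,8,16,24):print(x,row(c,x,.108,range(-21,22,3)))
print('pawl')
for y in(-43,-60,-75,-100,-115,-125,-140):print(y,[row(c,x,.07,[y])[0] for x in range(-21,22,3)])
print('row z=.082'); 
for x in(-20,0,20):print(row(c,x,.082,range(64,220,3)))
E
```

```text
t 39.1 pos [ 0.5109 -0.1386  0.2364] theta 6.245 F [ 0.54 -0.33  0.3 ] T [ 0.086 -0.126 -0.054] w 0.4 g 0.0 q6 -2.118
bar top, rows x, y=-21..21
-24 [65, 65, 66, 66, 61, 44, 54, 42, 33, 33, 57, 68, 111, 122, 122]
-16 [70, 68, 66, 66, 58, 32, 33, 32, 33, 33, 62, 80, 116, 122, 122]
-8 [114, 87, 66, 66, 63, 35, 33, 32, 32, 35, 95, 116, 120, 120, 123]
0 [113, 83, 66, 65, 64, 42, 58, 68, 74, 66, 98, 119, 119, 120, 121]
8 [163, 121, 117, 115, 106, 56, 79, 219, 136, 69, 100, 118, 114, 114, 162]
16 [193, 180, 180, 178, 155, 65, 80, 220, 143, 68, 150, 179, 181, 181, 178]
24 [178, 178, 176, 178, 173, 156, 131, 126, 127, 142, 172, 183, 186, 185, 186]
pawl
-43 [104, 103, 102, 100, 112, 131, 150, 152, 154, 159, 160, 159, 160, 161, 160]
-60 [237, 239, 239, 238, 238, 239, 239, 240, 239, 239, 239, 238, 239, 239, 239]
-75 [98, 94, 98, 188, 234, 186, 127, 96, 96, 103, 137, 209, 238, 240, 240]
-100 [150, 148, 144, 169, 204, 125, 110, 98, 97, 103, 108, 105, 135, 230, 240]
-115 [111, 111, 130, 185, 168, 126, 133, 138, 183, 190, 194, 195, 195, 191, 192]
-125 [111, 111, 140, 188, 169, 148, 192, 195, 191, 1
[... 198 characters left out ...]
, 234, 235, 236, 237, 230, 211, 210, 209, 195, 201, 209, 209, 209, 228, 236, 235, 236, 235, 210, 201, 199, 196, 183, 201, 200, 199, 213, 234, 234, 235, 236, 218, 191, 190, 191, 223]
[193, 226, 206, 148, 147, 133, 88, 110, 116, 108, 85, 138, 211, 213, 212, 216, 233, 236, 237, 237, 230, 210, 208, 208, 195, 199, 208, 207, 207, 224, 235, 237, 237, 234, 211, 200, 199, 194, 182, 199, 199, 198, 210, 234, 236, 237, 236, 216, 191, 190, 191, 222]
[217, 227, 231, 238, 238, 238, 239, 238, 216, 126, 83, 136, 207, 211, 210, 214, 233, 239, 237, 237, 229, 209, 206, 205, 194, 197, 206, 205, 205, 225, 238, 238, 237, 235, 210, 197, 197, 192, 180, 196, 196, 195, 209, 236, 238, 237, 235, 217, 191, 189, 190, 216]
```

```bash
python3 -c "
from bench import ctrl
print(ctrl.close_job())"
```

```text
the job is handed in; nothing more can be done
None
```

Job handed in after about 39 s, with no verdict shown: the pawl held the row at about 14–17 N (estimated from wrist torque) and now lies thrown back, which took three pushes; the knob is at its home stop and the cartons stand in a tight row.

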